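Mount the matching flange on the modelling stand

ROBOT

A 6-joint arm with a two-finger parallel gripper is mounted at the origin on the work surface. World frame = base frame: x ahead of the robot, y to its left, z up, the work surface at z = 0. Lengths are in mm, angles in rad, forces in N, time in s.
With the tool pointing down it reaches from about 300 to 875 mm from the base axis. Payload 4.2 kg.
Tool frame: the origin (TCP) lies midway between the tips of the shut fingers; the grasp point (between the pads) lies 19 mm behind it; z points along the fingers, y is the line along which they close (so a half turn about z gives the same grasp; the last joint's range is limited). The gripper opens to 85 mm and grips with 20 to 120 N. Pads are 22 mm wide; open, the fingers measure 114 mm over their backs; the gripper's body (76 mm by 85 mm) begins 54 mm behind the grasp point. The pads swing forward as they close: fully open they stand 13 mm farther back than shut.
Start: joints at [1.292, 0.32, 1.565, -0, 1.257, -0.02], TCP at [147.156, 555.866, 231.338] pointing down, gripper open.
Joint ranges: [-3.11, 3.11], [-0.84, 2.01], [0.21, 2.61], [-1.34, 4.49], [0.05, 2.63], [-2.56, 2.56]. Speed limits (rad/s): [2.57, 2.57, 3.14, 3.14, 3.14, 3.14].

INTERFACE

Orientations are given as a 3x3 rotation matrix whose columns are the frame's x, y, z axes.
In Python, from plant import ctrl, viewer, models gives the robot as it stands.
- The arm moves only by the tool jog_arm, never from a script. Its argument "plan" is a list of rows, each a list of 2 entries, a list of its own where there are three numbers: the shift along the tool's x, y, z in mm, then the turn, a rotation vector about the tool's x, y, z in rad. In form: [[[dx, dy, dz], [rx, ry, rz]], ...]. A call has 1 to 10 rows; each row is the pose to reach, as a shift and turn from the pose commanded when the call began, along the tool's axes at that moment; what a row does not reach only later rows make up. A row lasts 1/10 s, in which the tool goes at most 50 mm and 8.59 degrees, less where a joint would pass 70% of its speed; a pose out of reach is approached as far as the arm can. A call with a gripper value outside its range is refused whole. "grip" is the finger opening in mm, from 0 to 85.4, set as the call begins (left out, the last holds). The fingers move at their own pace and stop on an object; the grip force is fixed at half the most. Time passes only in rows, so rows that repeat a pose let the fingers close. It gives the time, the measured TCP pose, the force, the opening and the grip force at its end, in the units of the state.
- ctrl.sense(): the state, without advancing time (a new reading comes with each control period).
- viewer.read_camera(name): name is "scene" or "top" or "wrist"; returns (picture, depth): 480x640x3 uint8, blue, green, red; 480x640 float32, mm along the optical axis (not along the pixel's ray), 0 where there is no reading.
- viewer.calibration(name): a dict with "mtx" (3x3 intrinsics, pixels), "T" (4x4, takes a point from camera to world coordinates). Camera axes: x right, y down, z forward; pixel columns grow to the right and rows downward; lengths in mm; the calibration is good to about 2 mm. The wrist camera is an equidistant fisheye: a pixel r from the principal point sees the ray r / f radians off the axis. A picture is of the moment at which its call begins: read the wrist's pose just before it. calibration takes no time and is no camera call; for the wrist camera it gives the pose at the moment of the call.
- ctrl.sign_off(): hands the job in; it is judged then, once.
Trained networks look in the newest picture that a camera, given by its name, has taken for a name from the list of things; names that differ only in an ending like _2 or _b are one class to them, and where a whole thing is asked for, a point or a joint stands for the part that bears it (a point fixed in the world has none). Each returns a list of dicts, best first, with "p" (0 to 1); they miss things now and then, are a little off and sometimes report something else, mostly with a low value. They report only what shows in the picture. A call takes as long as a camera call. They do not tell look-alikes from the thing itself.
- models.spot_in(camera, query): "rect" ([left, top, right, bottom] in pixels, round what is visible of it).
The state is a dict: "t": time; "joint_positions": joint angles; "joint_velocities": joint speeds; "joint_efforts": joint torques, N m; "eef_pos": TCP position; "tool_rot": TCP orientation; "contact_force": force on the tool from outside, world axes, zero at the start; "torque": the same for the moment, N m; "gripper_width": opening from 0.0 (shut) to 1.0 (fully open); "gripper_force": force on a finger pad.
Only numpy, scipy, OpenCV 4.12 (cv2) and the standard library are available. Lean on these libraries where they do the work, as an engineer would, in place of code of your own. Each camera call takes 0.05 s, during which the arm holds its last target. There are 200 camera calls.

TASK

On the craft table, one of the three loose metal flanges fits the modelling stand with its centre pin and three studs: the large one with three holes. Lift it by its collar, turn it until its holes line up with the studs, lower it (do not drop it) over the pin and studs, and let go once it lies flat and fully home on the stand's round head. Leave the other two flanges where they lie.

Things in the scene. Friction and masses are not known exactly. Their poses are not given: they have to be found in the camera images.
- flange3: To mount: steel-grey metal flange lying flat: round plate 128 mm across, 8 mm thick, with three evenly spaced 26 mm through-holes on a circle of 42 mm radius; upright centre collar 36 mm across, bored through, its rim 50 mm above the plate's underside. Origin: centre of the underside; z up the collar; x through one hole's middle. Bore 26 mm. About 0.35 kg.
- flange4: Not to be moved: steel-grey metal flange lying flat: round plate 128 mm across, 8 mm thick, with four evenly spaced 26 mm through-holes on a circle of 42 mm radius; upright centre collar 36 mm across, bored through, its rim 50 mm above the plate's underside. Origin: centre of the underside; z up the collar; x through one hole's middle.
- flange_small: Not to be moved: a smaller steel-grey metal flange lying flat: round plate 88 mm across, 8 mm thick, with three evenly spaced 14 mm through-holes on a circle of 29 mm radius; upright centre collar 30 mm across, bored through, its rim 50 mm above the plate's underside. Origin: centre of the underside; z up the collar; x through one hole's middle.
- seat (a point): Centre of the flat top of the fixed modelling stand's dark round head (140 mm across, 45 mm above the table; it does not turn). On it: a brass centre pin 15 mm thick, 36 mm high (top 10 mm tapered) and three studs 9 mm thick, 18 mm high (top 6 mm tapered), evenly spaced on a circle of 42 mm radius. z up; x from the centre through one stud. The flange's underside belongs on this face.
Things that resemble listed ones, but are neither listed nor needed, are in the scene too. Of the things that look like the part that bears seat, take the one that is farthest to the robot's right at the start.

How it is judged:
By the outcome, as a careful person would: the job done as asked, in the order asked, and still so for the second after the job is handed in, with the robot touching nothing.
It also fails if it takes over 34 s, if anything falls off the work surface, if the arm or the gripper's body presses on something with over 40 N, if the wrist force passes 120 N, or if a joint passes its speed limit or range.

## Working session

There is one attempt and no reset: what is moved stays moved. The work goes in short steps, Python scripts to look and compute and a tool call to move; the robot and the scene stay as the last step left them, time stands still between calls to the robot, and variables do not carry over. Pictures are saved under pics/ and viewed, at most 10 in all, crops included, and the job is handed in when it is done.

Besides the shell and the picture viewer there is one more tool, called after "Call:" as name(argument=value, ...) on one line, values as JSON. jog_arm: Moves the arm, as the interface text tells. Its arguments: {"type":"object","properties":{"plan":{"type":"array","items":{"type":"array"}},"grip":{"type":"number"}},"required":["plan"]}

```bash
mkdir -p pics; ls
cat > h.py <<'E'
import numpy as np, cv2
from plant import ctrl, viewer, models
def cloud(name,d,c=None):
    c=c or viewer.calibration(name); K=np.array(c["mtx"]); T=np.array(c["T"])
    v,u=np.mgrid[0:480,0:640].astype(float)
    x=(u-K[0,2])/K[0,0]; y=(v-K[1,2])/K[1,1]
    if name=="wrist":
        r=np.hypot(x,y)+1e-9; s=np.tan(np.minimum(r,1.5))/r; x=x*s; y=y*s
    P=np.stack([x*d,y*d,d],-1)
    W=P@T[:3,:3].T+T[:3,3]; W[d<=0]=np.nan
    return W
def proj(name,p,c=None):
    c=c or viewer.calibration(name); K=np.array(c["mtx"]); T=np.array(c["T"])
    q=(np.atleast_2d(p)-T[:3,3])@T[:3,:3]
    if name=="wrist":
        r=np.hypot(q[:,0],q[:,1])+1e-9; th=np.arctan2(r,q[:,2]); return np.c_[K[0,0]*th*q[:,0]/r+K[0,2],K[1,1]*th*q[:,1]/r+K[1,2]]
    return np.c_[K[0,0]*q[:,0]/q[:,2]+K[0,2],K[1,1]*q[:,1]/q[:,2]+K[1,2]]
E
python3 - <<'E'
from h import *
np.set_printoptions(precision=1,suppress=True)
for n in ("top","scene"):
    im,d=viewer.read_camera(n); cv2.imwrite(f"pics/{n}0.png",im); np.save(n+"_d.npy",d); np.save(n+"_i.npy",im)
    W=cloud(n,d); print(n,viewer.calibration(n)["T"][:3])
    for q in ("flange3","seat","flange4","flange_small"):
        for r in models.spot_in(n,q):
            l,t,R,b=map(int,r["rect"]); print(q,round(r["p"],2),(l,t,R,b),W[(t+b)//2,min(639,(l+R)//2)])
s=ctrl.sense();print(s)
E
```

```text
pics
top [[   0.    -1.     0.2  293. ]
 [  -1.    -0.    -0.    36.4]
 [   0.    -0.2   -1.  1230. ]]
flange3 0.97 (280, 218, 343, 280) [452.5  12.8   4.3]
flange3 0.73 (179, 210, 243, 271) [465.5 218.2   2.6]
flange3 0.54 (222, 139, 267, 181) [623.5 153.3  49.8]
seat 0.93 (367, 277, 441, 357) [ 318.1 -170.    54.8]
seat 0.58 (412, 166, 488, 238) [ 550.6 -264.4   46. ]
flange4 0.97 (280, 218, 343, 280) [452.5  12.8   4.3]
flange4 0.73 (179, 210, 243, 271) [465.5 218.2   2.6]
flange4 0.54 (222, 139, 267, 181) [623.5 153.3  49.8]
flange_small 0.81 (223, 141, 266, 180) [623.5 153.3  49.8]
scene [[ -0.8   0.4  -0.4 908.4]
 [  0.6   0.6  -0.5 560.4]
 [  0.   -0.7  -0.7 791.9]]
flange3 0.87 (372, 301, 448, 360) [477.4 231.5  27.2]
flange3 0.82 (307, 230, 371, 282) [464.4  24.7  23.4]
seat 0.84 (181, 162, 252, 223) [ 566.6 -256.4   45.7]
seat 0.58 (298, 143, 364, 201) [ 339.1 -159.7   47.2]
flange4 0.87 (372, 301, 448, 360) [477.4 231.5  27.2]
flange4 0.82 (307, 230, 371, 282) [464.4  24.7  23.4]
flange_small 0.62 (281, 334, 330, 381) [647.1 164.5  26.1]
{'t': 0.5, 'joint_positions': array([ 1.3,  0.3,  1.6,  0. ,  1.3, -0. ]), 'joint_velocities': array([-0., -0., -0.,  0., -0.,  0.]), 'joint_efforts': array([  0. , -41.5, -23.4,   0. ,   0. ,  -0. ]), 'eef_pos': array([147.1, 555.8, 231.3]), 'tool_rot': array([[-1. ,  0.3, -0. ],
       [ 0.3,  1. ,  0. ],
       [ 0. ,  0. , -1. ]]), 'contact_force': array([-0.2,  0.2,  0.5]), 'torque': array([-0. ,  0.1, -0. ]), 'gripper_force': 0.0, 'gripper_width': 0.9963643411307471}
```

View pics/top0.png

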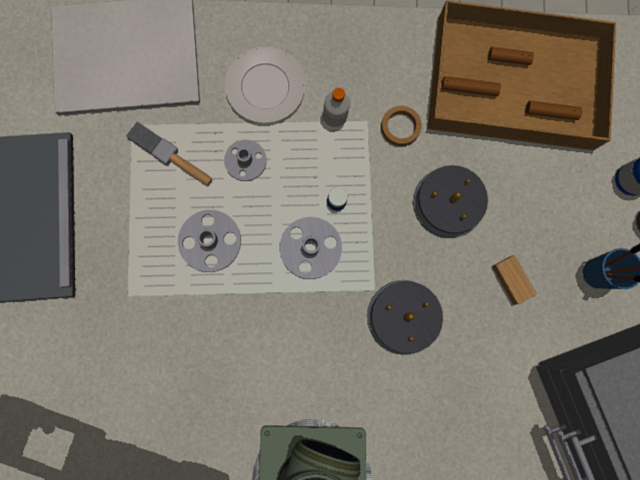

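View pics/scene0.png

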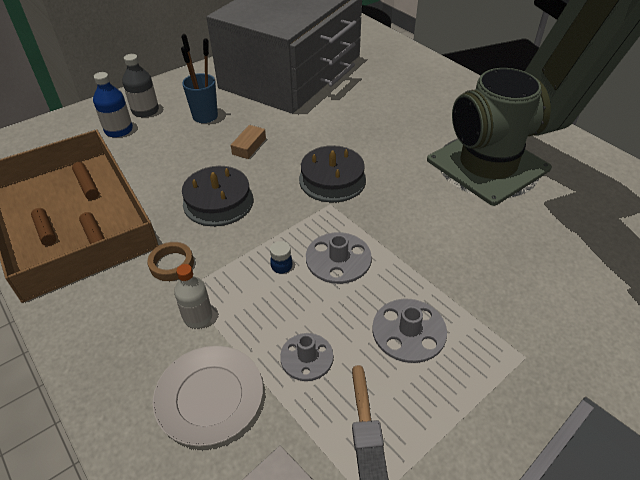

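The top picture shows the three-hole flange at pixel (311,248), with holes at about (296,233), (334,240) and (304,265). The four-hole flange is at (208,240) and the small one at (245,160). The right-most stand is the one at (452,200), y ≈ -264. The scene picture agrees.

Run:
```python
from h import *
np.set_printoptions(precision=1,suppress=True)
for n in ("top","scene"):
    W=cloud(n,np.load(n+"_d.npy")); z=W[...,2]
    for nm,c,r,zs in (("fl",(460,5),75,((44,54),(4,14))),("st",(560,-264),80,((40,50),(55,70),(70,90)))):
        near=np.hypot(W[...,0]-c[0],W[...,1]-c[1])<r
        for a,b in zs:
            m=near&(z>a)&(z<b); P=W[m]; 
            if len(P)<2: print(n,nm,a,len(P));continue
            (cx,cy),rr=cv2.minEnclosingCircle(P[:,:2].astype(np.float32)); print(n,nm,a,len(P),P.mean(0),"circ",cx,cy,rr)
            if a==55:
                k,l,s,ce=cv2.connectedComponentsWithStats(m.astype(np.uint8))
                for i in range(1,k): print("   ",np.nanmedian(W[l==i],0),s[i,4])
s=ctrl.sense();T=viewer.calibration("wrist")["T"];print(s["tool_rot"].T@(T[:3,3]-s["eef_pos"]),s["tool_rot"].T@T[:3,:3],viewer.calibration("wrist")["mtx"], s["tool_rot"])
p=np.array([455,5,190]);print(s["tool_rot"].T@(p-s["eef_pos"]))
im=np.load("top_i.npy");cv2.imwrite("pics/c.png",np.hstack([cv2.resize(im[208:290,270:352],(400,400),interpolation=2),cv2.resize(im[160:242,410:492],(400,400),interpolation=2)]))
```

```text
top fl 44 121 [456.4  15.6  50.2] circ 456.45330810546875 14.958322525024414 17.835933685302734
top fl 4 2513 [456.   12.8   8.8] circ 459.9596252441406 5.072016716003418 74.9633560180664
top st 40 3310 [ 557.9 -269.5   46.1] circ 559.5100708007812 -270.053466796875 70.61060333251953
top st 55 77 [ 558.4 -269.    61.4] circ 559.786865234375 -270.20196533203125 45.84264373779297
    [ 592.2 -294.5   59.9] 19
    [ 563.6 -228.    59.9] 18
    [ 555.8 -265.3   65.3] 22
    [ 520.1 -285.2   59.6] 18
top st 70 42 [ 557.8 -269.    78. ] circ 558.1403198242188 -270.4994201660156 7.546255111694336
scene fl 44 162 [457.4  13.9  49.6] circ 456.7621765136719 12.760812759399414 18.710918426513672
scene fl 4 2043 [462.6  18.2   9. ] circ 459.781494140625 4.7233195304870605 74.7873306274414
scene st 40 2208 [ 562.5 -266.7   46.5] circ 560.79638671875 -272.3612365722656 71.46631622314453
scene st 55 102 [ 562.2 -270.    61.2] circ 560.51611328125 -270.9728698730469 46.079715728759766
    [ 521.5 -287.4   60.7] 17
    [ 592.9 -296.7   60.3] 22
    [ 561.8 -267.3   62.7] 43
    [ 565.7 -230.1   60.9] 20
scene st 70 41 [ 560.5 -270.7   76.5] circ 560.1947631835938 -271.5665588378906 6.550641059875488
[  70.9   -0.8 -141.6] [[-0.  -1.  -0.3]
 [ 1.  -0.   0. ]
 [-0.  -0.3  1. ]] [[371.6   0.  318.8]
 [  0.  371.6 238.3]
 [  0.    0.    1. ]] [[-1.   0.3 -0. ]
 [ 0.3  1.   0. ]
 [ 0.   0.  -1. ]]
[-438.6 -453.7   41.3]
```

View pics/c.png

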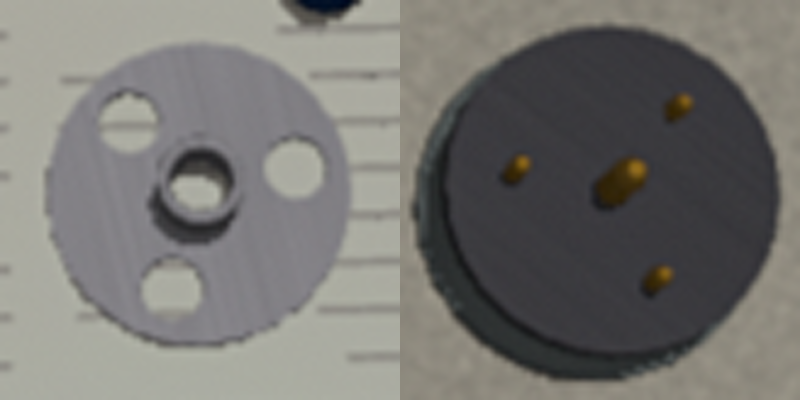

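Call:
jog_arm(plan=[[[-437, -445, 100], [0, 0, 1.28]], [[-437, -445, 100], [0, 0, 1.28]], [[-437, -445, 100], [0, 0, 1.28]], [[-437, -445, 100], [0, 0, 1.28]], [[-437, -445, 100], [0, 0, 1.28]], [[-437, -445, 100], [0, 0, 1.28]], [[-437, -445, 100], [0, 0, 1.28]], [[-437, -445, 100], [0, 0, 1.28]], [[-437, -445, 100], [0, 0, 1.28]], [[-437, -445, 100], [0, 0, 1.28]]], grip=85)

```text
t: 1.5
eef_pos: [392.2, 125.0, 152.3]
tool_rot: [[-0.031, 1.0, 0.001], [1.0, 0.031, 0.001], [0.001, 0.001, -1.0]]
contact_force: [0.7, 0.9, -0.3]
gripper_width: 0.994
gripper_force: 0.0
```

Call:
jog_arm(plan=[[[-45, 24, 9], [0, 0, 0]], [[-80, 43, 16], [0, 0, 0]], [[-113, 60.5, 22], [0, 0, 0]], [[-113, 60.5, 22], [0, 0, 0]]])

```text
t: 1.9
eef_pos: [457.5, 12.6, 129.7]
tool_rot: [[-0.027, 1.0, 0.001], [1.0, 0.027, -0.001], [-0.001, 0.001, -1.0]]
contact_force: [-0.7, 0.6, -0.3]
gripper_width: 0.998
gripper_force: 0.0
```

```bash
cat > look.py <<'E'
from h import *
import sys
np.set_printoptions(precision=2,suppress=True)
# top-down rectified wrist view onto plane z=Z, 0.4 mm per px, 600x600 around (cx,cy); up=+x, left=+y
cx,cy,Z,out=float(sys.argv[1]),float(sys.argv[2]),float(sys.argv[3]),sys.argv[4]
c=viewer.calibration("wrist"); s=ctrl.sense(); im,d=viewer.read_camera("wrist")
np.save("w_d.npy",d); np.save("w_T.npy",c["T"])
v,u=np.mgrid[0:500,0:500]
P=np.stack([cx+(250-v)*.4,cy+(250-u)*.4,np.full(u.shape,Z)],-1).reshape(-1,3)
q=proj("wrist",P,c).astype(np.float32).reshape(500,500,2)
cv2.imwrite("pics/"+out,cv2.remap(im,q[...,0],q[...,1],cv2.INTER_LINEAR))
W=cloud("wrist",d,c); np.save("w_W.npy",W)
print(s["eef_pos"],s["tool_rot"])
z=W[...,2]; near=np.hypot(W[...,0]-cx,W[...,1]-cy)<75
for a in range(0,100,5):
    m=near&(z>=a)&(z<a+5)
    if m.sum()>20: print(a,m.sum(),W[m].mean(0),cv2.minEnclosingCircle(W[m][:,:2].astype(np.float32)))
E
python3 look.py 456 14 8 w1.png
```

```text
[457.53  12.62 129.69] [[-0.03  1.    0.  ]
 [ 1.    0.03 -0.  ]
 [-0.    0.   -1.  ]]
0 2259 [454.1   24.63   0.71] ((456.0012512207031, 14.194243431091309), 74.9819107055664)
5 16692 [455.87  17.95   7.  ] ((455.9073181152344, 13.32988452911377), 64.51380920410156)
10 132 [456.87  12.54  12.58] ((471.71624755859375, 17.17605972290039), 30.667469024658203)
15 152 [455.72  14.84  17.5 ] ((455.55029296875, 16.961132049560547), 16.952444076538086)
20 154 [455.72  14.7   22.47] ((455.48419189453125, 17.072494506835938), 17.07288932800293)
25 170 [455.87  15.55  27.47] ((455.5359191894531, 17.266489028930664), 16.802486419677734)
30 168 [456.32  14.49  32.62] ((456.0303039550781, 17.01018714904785), 16.568134307861328)
35 173 [455.13  13.77  37.58] ((455.4761962890625, 16.87077522277832), 16.965866088867188)
40 206 [455.97  14.16  42.48] ((455.5244140625, 17.088397979736328), 17.07461929321289)
45 1185 [455.53  14.59  48.48] ((455.7779541015625, 13.863016128540039), 17.959352493286133)
50 35 [455.79  13.67  50.31] ((455.594482421875, 13.735345840454102), 16.97672462463379)
```

View pics/w1.png

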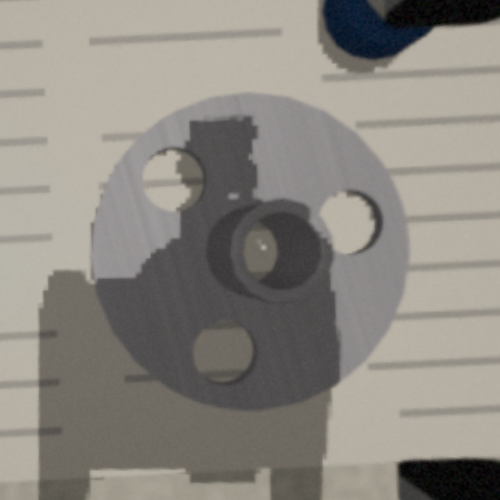

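The rectified view (0.4 mm/px) shows the plate centred at (251,252), with holes at (172,180), (350,222) and (224,352). That puts one hole at about 46°. A stud is at about 82.6°, so I need to turn the flange +36.6°.

Call:
jog_arm(plan=[[[1.2, -1.7, 30], [0, 0, 0]], [[1.2, -1.7, 60], [0, 0, 0]], [[1.2, -1.7, 85], [0, 0, 0]], [[1.2, -1.7, 100], [0, 0, 0]], [[1.2, -1.7, 110], [0, 0, 0]], [[1.2, -1.7, 110], [0, 0, 0]]])

```text
t: 2.55
eef_pos: [452.8, 17.8, 19.5]
tool_rot: [[-0.033, 0.999, -0.002], [0.999, 0.033, 0.0], [0.0, -0.002, -1.0]]
contact_force: [-0.1, -1.0, -0.1]
gripper_width: 0.992
gripper_force: 0.0
```

Call:
jog_arm(plan=[[[0, 0, 0], [0, 0, 0]], [[0, 0, 0], [0, 0, 0]], [[0, 0, 0], [0, 0, 0]], [[0, 0, 0], [0, 0, 0]], [[0, 0, 0], [0, 0, 0]], [[0, 0, 0], [0, 0, 0]], [[0, 0, 0], [0, 0, 0]], [[0, 0, 0], [0, 0, 0]]], grip=20)

```text
t: 3.35
eef_pos: [454.9, 17.0, 21.4]
tool_rot: [[-0.032, 0.999, 0.003], [0.999, 0.032, 0.0], [0.0, 0.003, -1.0]]
contact_force: [-1.1, 1.1, 7.8]
gripper_width: 0.406
gripper_force: 59.3
```

Call:
jog_arm(plan=[[[0, 0, -10], [0, 0, 0]], [[0, 0, -40], [0, 0, 0]], [[0, 0, -80], [0, 0, 0]], [[0, 0, -110], [0, 0, 0]], [[-30, 10, -110], [0, 0, -0.07]], [[-70, 23, -110], [0, 0, -0.15]], [[-110, 35, -110], [0, 0, -0.25]], [[-150, 48, -110], [0, 0, -0.35]], [[-190, 61, -110], [0, 0, -0.45]], [[-230, 74, -110], [0, 0, -0.55]]])

```text
t: 4.35
eef_pos: [534.8, -212.0, 130.4]
tool_rot: [[-0.553, 0.833, -0.001], [0.833, 0.553, 0.001], [0.001, -0.0, -1.0]]
contact_force: [0.8, 0.4, -2.4]
gripper_width: 0.406
gripper_force: 60.7
```

Call:
jog_arm(plan=[[[-18, 35, 0], [0, 0, -0.06]], [[-29, 48, 0], [0, 0, -0.09]], [[-34, 50, 0], [0, 0, -0.09]], [[-34, 50, 0], [0, 0, -0.09]], [[-34, 50, 0], [0, 0, -0.09]]])

```text
t: 4.85
eef_pos: [594.0, -211.1, 129.9]
tool_rot: [[-0.622, 0.783, -0.002], [0.783, 0.622, 0.001], [0.002, -0.001, -1.0]]
contact_force: [0.5, 0.9, -2.3]
gripper_width: 0.406
gripper_force: 61.1
```

Call:
jog_arm(plan=[[[-10, -30, 0], [0, 0, 0]], [[-18, -52, 0], [0, 0, 0]], [[-21.5, -64.5, 0], [0, 0, 0]], [[-21.5, -64.5, 0], [0, 0, 0]], [[-21.5, -64.5, 0], [0, 0, 0]], [[-21.5, -64.5, 0], [0, 0, 0]]])

```text
t: 5.45
eef_pos: [558.8, -267.6, 130.2]
tool_rot: [[-0.623, 0.782, 0.0], [0.782, 0.623, 0.0], [0.0, 0.001, -1.0]]
contact_force: [1.2, -0.5, -2.7]
gripper_width: 0.409
gripper_force: 61.1
```

Run:
```python
from h import *
np.set_printoptions(precision=2,suppress=True)
s=ctrl.sense(); e=s["eef_pos"]; print(e,s["tool_rot"])
c=viewer.calibration("wrist"); im,d=viewer.read_camera("wrist"); cv2.imwrite("pics/w2.png",im)
W=cloud("wrist",d,c); z=W[...,2]
near=np.hypot(W[...,0]-560,W[...,1]+270)<90
for a in range(40,190,10):
    m=near&(z>=a)&(z<a+10)
    if m.sum()>20: print(a,m.sum(),W[m].mean(0),cv2.minEnclosingCircle(W[m][:,:2].astype(np.float32)))
# rectify at plate top and collar rim
Z=119
v,u=np.mgrid[0:500,0:500]
P=np.stack([558+(250-v)*.4,-270+(250-u)*.4,np.full(u.shape,Z)],-1).reshape(-1,3)
q=proj("wrist",P,c).astype(np.float32).reshape(500,500,2)
A=cv2.remap(im,q[...,0],q[...,1],1)
t,dt=viewer.read_camera("top"); t=t[150:250,400:500]
cv2.imwrite("pics/w2r.png",np.hstack([cv2.resize(A,(400,400)),cv2.resize(t,(400,400),interpolation=2)]))
```

```text
[ 558.81 -267.56  130.24] [[-0.62  0.78  0.  ]
 [ 0.78  0.62  0.  ]
 [ 0.    0.   -1.  ]]
40 5819 [ 544.23 -255.41   43.97] ((549.2002563476562, -268.63916015625), 69.12276458740234)
100 345 [ 557.97 -267.    108.83] ((557.1505737304688, -267.2277526855469), 60.04301071166992)
110 29773 [ 547.67 -254.72  115.69] ((560.185302734375, -270.71624755859375), 64.45431518554688)
120 1149 [ 558.35 -268.48  125.29] ((557.2440185546875, -268.0309753417969), 17.679283142089844)
130 1835 [ 557.62 -267.08  135.5 ] ((554.4852294921875, -263.0560302734375), 29.705698013305664)
140 2658 [ 557.07 -266.61  145.11] ((554.3377685546875, -263.1756591796875), 30.998926162719727)
150 5493 [ 557.95 -267.53  156.  ] ((554.3863525390625, -263.2162170410156), 31.132822036743164)
160 1634 [ 555.62 -264.93  165.9 ] ((553.8758544921875, -262.704833984375), 30.844240188598633)
170 2232 [ 551.78 -260.46  176.01] ((550.990478515625, -259.1572265625), 49.30266189575195)
180 7761 [ 555.78 -264.74  185.37] ((556.0468139648438, -265.41876220703125), 54.0836067199707)
```

View pics/w2.png

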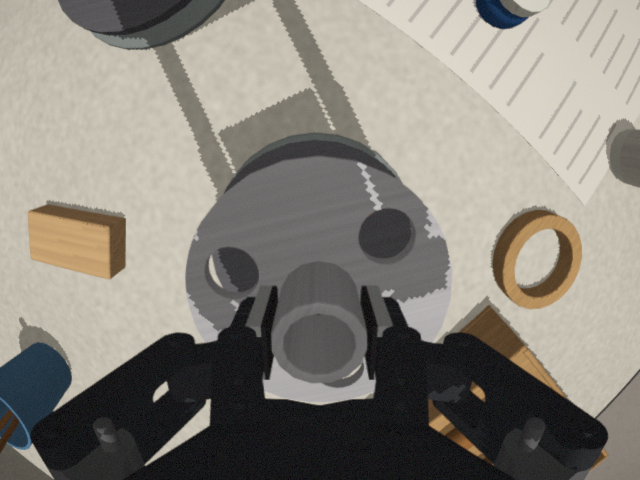

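View pics/w2r.png

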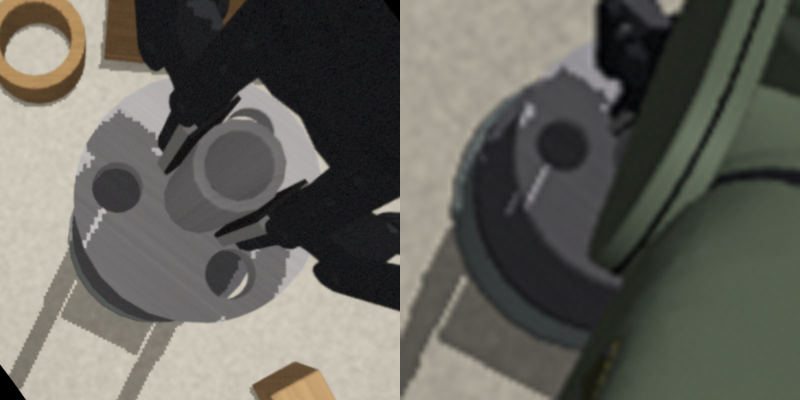

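The flange's plate is at (560.2, -270.7), against (559.5, -270.3) for the stand. Its visible holes, at (117,187) and (231,273) in the rectified view, put it at 82.5° against 82.6° for the stud. Both are well within the clearances, so I'll lower it.

Call:
jog_arm(plan=[[[0, 0, 12], [0, 0, 0]], [[0, 0, 20], [0, 0, 0]], [[0, 0, 26], [0, 0, 0]], [[0, 0, 32], [0, 0, 0]], [[0, 0, 38], [0, 0, 0]], [[0, 0, 44], [0, 0, 0]], [[0, 0, 50], [0, 0, 0]], [[0, 0, 55], [0, 0, 0]], [[0, 0, 58], [0, 0, 0]], [[0, 0, 58], [0, 0, 0]]])

```text
t: 6.55
eef_pos: [558.2, -268.4, 71.6]
tool_rot: [[-0.622, 0.783, -0.001], [0.783, 0.622, 0.0], [0.001, -0.0, -1.0]]
contact_force: [-0.5, 0.0, -3.4]
gripper_width: 0.405
gripper_force: 61.1
```

Call:
jog_arm(plan=[[[0, 0, 1], [0, 0, 0]], [[0, 0, 2], [0, 0, 0]], [[0, 0, 3], [0, 0, 0]], [[0, 0, 4], [0, 0, 0]], [[0, 0, 4], [0, 0, 0]], [[0, 0, 4], [0, 0, 0]]])

```text
t: 7.15
eef_pos: [558.4, -268.4, 68.1]
tool_rot: [[-0.623, 0.783, 0.0], [0.783, 0.623, 0.0], [0.0, 0.0, -1.0]]
contact_force: [-0.9, 0.4, -2.9]
gripper_width: 0.409
gripper_force: 61.1
```

Call:
jog_arm(plan=[[[0, 0, 0.5], [0, 0, 0]], [[0, 0, 1], [0, 0, 0]], [[0, 0, 1], [0, 0, 0]], [[0, 0, 1], [0, 0, 0]]])

```text
t: 7.55
eef_pos: [558.4, -268.5, 67.1]
tool_rot: [[-0.623, 0.783, 0.0], [0.783, 0.623, 0.0], [0.0, 0.0, -1.0]]
contact_force: [0.2, -0.1, -3.0]
gripper_width: 0.409
gripper_force: 61.1
```

Call:
jog_arm(plan=[[[0, 0, 0.5], [0, 0, 0]], [[0, 0, 0.5], [0, 0, 0]], [[0, 0, 0.5], [0, 0, 0]], [[0, 0, 0.5], [0, 0, 0]]])

```text
t: 7.95
eef_pos: [558.5, -268.4, 66.6]
tool_rot: [[-0.622, 0.783, 0.0], [0.783, 0.622, 0.0], [0.0, 0.0, -1.0]]
contact_force: [-0.5, 0.3, -2.4]
gripper_width: 0.406
gripper_force: 61.2
```

Call:
jog_arm(plan=[[[0, 0, 0.5], [0, 0, 0]], [[0, 0, 0.5], [0, 0, 0]], [[0, 0, 0.5], [0, 0, 0]], [[0, 0, 0.5], [0, 0, 0]]])

```text
t: 8.35
eef_pos: [558.5, -268.5, 66.5]
tool_rot: [[-0.623, 0.783, 0.0], [0.783, 0.623, -0.0], [-0.0, 0.0, -1.0]]
contact_force: [-1.4, -0.6, 1.1]
gripper_width: 0.406
gripper_force: 61.5
```

Call:
jog_arm(plan=[[[0, 0, 0.5], [0, 0, 0]], [[0, 0, 0.5], [0, 0, 0]], [[0, 0, 0.5], [0, 0, 0]], [[0, 0, 0.5], [0, 0, 0]]])

```text
t: 8.75
eef_pos: [558.5, -268.5, 66.4]
tool_rot: [[-0.623, 0.783, 0.0], [0.783, 0.623, -0.0], [-0.0, 0.0, -1.0]]
contact_force: [-2.9, 1.1, 5.8]
gripper_width: 0.403
gripper_force: 61.9
```

Contact came at the expected height (66.4 - 21.4 = 45 mm), so I'll release and retreat.

Call:
jog_arm(plan=[[[0, 0, 0], [0, 0, 0]], [[0, 0, 0], [0, 0, 0]], [[0, 0, 0], [0, 0, 0]], [[0, 0, 0], [0, 0, 0]], [[0, 0, -10], [0, 0, 0]], [[0, 0, -30], [0, 0, 0]], [[0, 0, -60], [0, 0, 0]], [[0, 0, -90], [0, 0, 0]], [[0, 0, -90], [0, 0, 0]], [[0, 0, -90], [0, 0, 0]]], grip=52)

```text
t: 9.75
eef_pos: [558.8, -268.6, 156.8]
tool_rot: [[-0.623, 0.783, 0.002], [0.783, 0.623, -0.001], [-0.002, 0.001, -1.0]]
contact_force: [-1.3, 0.0, -0.9]
gripper_width: 0.608
gripper_force: 0.0
```

```bash
python3 look.py 559.5 -270.3 53 w3.png
```

```text
[ 558.77 -268.57  156.81] [[-0.62  0.78  0.  ]
 [ 0.78  0.62 -0.  ]
 [-0.    0.   -1.  ]]
0 45 [ 538.97 -206.11    1.69] ((544.1754150390625, -220.79864501953125), 53.14677047729492)
5 884 [ 520.62 -220.15    7.32] ((537.1964111328125, -241.5155029296875), 63.67820358276367)
40 4591 [ 541.43 -259.45   43.87] ((558.3953857421875, -272.0539245605469), 70.1356430053711)
45 723 [ 552.68 -266.83   46.67] ((557.9930419921875, -271.6810302734375), 69.25070190429688)
50 18485 [ 556.35 -267.2    51.98] ((559.8535766601562, -271.7037353515625), 64.32787322998047)
55 419 [ 558.13 -269.8    57.62] ((557.6203002929688, -271.1040954589844), 45.9009895324707)
60 324 [ 556.88 -269.64   62.13] ((557.511962890625, -271.77166748046875), 44.464046478271484)
65 202 [ 558.57 -270.02   67.58] ((557.2260131835938, -268.6872253417969), 16.985065460205078)
70 372 [ 558.28 -270.28   72.63] ((557.115478515625, -268.791015625), 16.927488327026367)
75 377 [ 558.69 -271.17   77.64] ((557.6104125976562, -269.12371826171875), 16.92002296447754)
80 271 [ 559.09 -271.15   82.24] ((557.4895629882812, -268.71356201171875), 17.247270584106445)
85 249 [ 559.26 -270.57   87.47] ((557.3370971679688, -268.6392822265625), 17.245342254638672)
90 1396 [ 559.04 -270.94   93.4 ] ((559.6007080078125, -271.5249938964844), 18.16699981689453)
95 38 [ 560.24 -267.04   95.24] ((559.5995483398438, -270.7568054199219), 16.658586502075195)
```

View pics/w3.png

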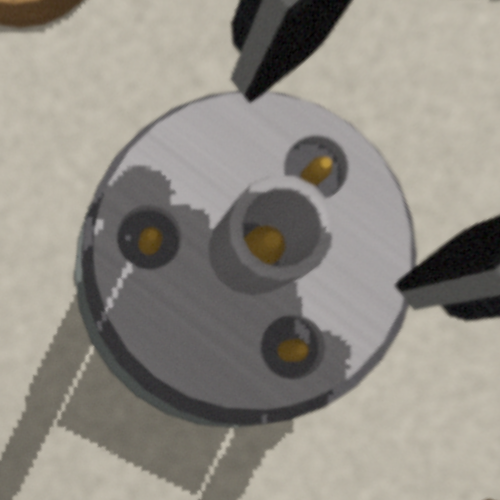

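The flange is fully home: the plate top is at about 52–53 mm and the rim at 94–95 mm, and it lies flat. All three studs, at (150,240), (318,168) and (292,350), stand in the holes, and the pin, at (266,245), is in the bore.

```bash
python3 -c "
from plant import ctrl
print(ctrl.sign_off())"
```

```text
the job is handed in; nothing more can be done
None
```

The large three-hole flange is mounted flat and fully home on the right-hand stand, released with the gripper clear, and the job is handed in at about 10 s of the 34 s allowed; the other two flanges were not touched.

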